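# Load the clip-spring pull gauge to its flagged mark, then release it

## Task

Clear the small jar out of the pull gauge's way and stand it wholly on the round cork mat. Then pull the gauge's upright grip plate out until its pointer is level with the mushroom-headed rider, without going a notch beyond, let go so that the ratchet holds it there, and leave it under load untouched for a good two seconds. Finally press the release button until the slide has run fully home, and come away, leaving everything else on the bench where it stood.

Things in the scene. Friction and masses are not known exactly. Their poses are not given: they have to be found in the camera images.
- gauge: Pull gauge fixed to the bench. Origin on the bench under the middle of the housing's front face; -x is the pull direction, z up. Grey housing x 0 to 160, y -35 to 35, top at z 76, on a dark base plate 160 x 110 x 10. An aluminium scale rail (x -200 to 0, y 58 to 74, top z 26) runs beside the slide's lane and carries three riders. The slide's bar is 10 wide, top at z 41.
- slide (a joint): Sprung slide, m: 0 home, grows as pulled out (gauge -x), end stop 0.122. Spring 3.5 N at home to 11 N far out, damped. A ratchet with notches every 14 mm (0.014, 0.028 ...) holds it at the last notch passed when let go. Each rider stands 2 mm beyond a notch: a pull to the rider or a few mm past it settles back about 2 mm short of the rider's middle.
- grip (a point): Point in the middle of the black upright grip plate at the slide's front end, 68 mm above the bench. Plate 14 thick (along the pull, gauge x), 50 wide (gauge y), from z 14 to 92. At home its middle is 65 mm in front of the housing (58 mm clear). The slide's bar joins it from behind, below z 41. Axes as the gauge.
- pointer (a point): Tip of the flat steel pointer (4 mm wide along x, at z 30) that sticks out from the grip plate towards the rail (gauge +y), moving with it; the tip ends 53 mm from the slide's centre line. Axes as the gauge.
- index: The mushroom-headed rider on the scale rail that marks the load wanted: foot 10 (along the rail) x 22 x 10, brass like the others, thin stem, round flat head 26 dia, 37 high in all. Origin under its middle, on the rail's top (26 mm above the bench). Fixed. Axes as the gauge.
- rider_a: A low plain block rider on the rail, 10 x 22 x 10, fixed, origin under its middle. Not the mark wanted.
- rider_b: Another low plain block rider, same as rider_a. Not the mark wanted. Riders stand 28 mm apart in any order.
- release (a joint): Round black release button on the housing's top, m: 0 up, 0.009 fully down; springs up by itself. About 4 to 6 N press it down; the ratchet lets go from about 0.005. It dips as the slide clicks over notches. Hold it down while the slide runs home (about 1 s) or the ratchet catches again.
- release_top (a point): Middle of the release button's top face, 22 mm dia, 93 mm above the bench when up, 17 mm above the housing's top. Axes as the gauge.
- jar: Small clear glass jar with a white cap, 48 dia, 72 high, about 0.14 kg, standing in the lane in front of the grip plate. Origin at the centre of its underside.
- mat: Round cork mat fixed on the bench to one side, 100 dia, 5 thick. Origin at the centre of its underside.
- beaker: Bystander: empty glass beaker, 76 dia, 85 high, on the side without the mat. Origin at the centre of its underside.
- reagent: Bystander: amber bottle with black cap, 62 dia, 130 high, beyond the mat. Origin at the centre of its underside.
- flask_ring: Bystander: black rubber flask ring, 80 dia, 25 high, on the robot's side of the mat. Origin at the centre of its underside.
- wash: Bystander: white plastic bottle, 60 dia, 150 high, beyond the beaker. Origin at the centre of its underside.
- vial: Bystander: tiny vial, 26 dia, 55 high, beside the grip plate (gauge -y side). Origin at the centre of its underside.
- boss: Bystander: aluminium clamp boss, block 50 x 30 x 30 with two screws, beside the housing (gauge -y side). Origin at the centre of its underside.
- dish: Bystander: small white dish, 64 dia, 18 high, beside the housing (gauge +y side). Origin at the centre of its underside.

How it is judged (in metres and radians):
On the way, in this order (a step that is already met when the one before it is completed fails the run):
1. the jar stands upright and at rest on the cork mat, let go (horizontal distance between jar and mat below 0.03 m and z of jar in the frame of mat between 0.002 and 0.009 m and angle between jar's own z axis and vertical below 0.1 rad and linear speed of jar below 0.02 m/s and contact force between the fingers and jar below 0.2 N), for 0.2 s.
2. the slide rests on the ratchet with its pointer level with the mushroom-headed rider (within 6 mm along the rail), untouched by the robot, for 1.6 s (x of pointer in the frame of index between -0.006 and 0.006 m and contact force between each of the fingers, the arm and gauge below 0.2 N and velocity of joint slide between -0.01 and 0.01 m/s), for 1.6 s.
3. the slide has run fully home (within 4 mm) (value of joint slide below 0.004 m), for 0.2 s.
At the end, for the whole second after the job is handed in: The jar stands upright and at rest wholly on the cork mat (its axis within 30 mm of the mat's), the slide is home (within 4 mm) and at rest, the release button is up, and no bystander has moved more than 25 mm (horizontal distance between jar and mat below 0.03 m and z of jar in the frame of mat between 0.002 and 0.009 m and angle between jar's own z axis and vertical below 0.1 rad and linear speed of jar below 0.02 m/s and velocity of joint slide between -0.01 and 0.01 m/s and value of joint slide below 0.004 m and value of joint release below 0.002 m); the robot touches nothing.
It fails at once if the pointer is pulled more than 11 mm beyond the middle of the mushroom-headed rider (x of pointer in the frame of index below -0.011 m).
It fails at once if the jar is knocked over (angle between jar's own z axis and vertical above 0.6 rad).
It fails at once if a bystander is moved more than 25 mm (distance of any of beaker, reagent, flask_ring, wash, vial, boss, dish from where it was at the start of the episode above 0.025 m).
It also fails if it takes over 64 s, if anything falls off the work surface, if the arm or the gripper's body presses on something with over 40 N, if the wrist force passes 120 N, or if a joint passes its speed limit or range.

## Robot

A 6-joint arm with a two-finger parallel gripper is mounted at the origin on the work surface. World frame = base frame: x ahead of the robot, y to its left, z up, the work surface at z = 0. Lengths are in m, angles in degrees, forces in N, time in s.
With the tool pointing down it reaches from about 0.325 to 0.775 m from the base axis. Payload 5.5 kg.
Tool frame: the origin (TCP) lies at the centre of the arm's flange, where the gripper is bolted on; the fingertips stand 182 mm ahead of it and the grasp point (between the pads) lies 163 mm ahead of it; z points along the fingers, y is the line along which they close (so a half turn about z gives the same grasp; the last joint's range is limited). The gripper opens to 88 mm and grips with 3 to 60 N. Pads are 20 mm wide; open, the fingers measure 115 mm over their backs; the gripper's body (75 mm by 178 mm) begins 61 mm behind the grasp point.
Start: joints at [-3.249, 5.22, 70.514, -0, 104.267, -3.249], TCP at [0.6, -0, 0.405] pointing down, gripper open.
Joint ranges: [-164.24, 164.24], [-49.07, 125.15], [9.68, 141.18], [-86.29, 266.29], [3.28, 154.24], [-151.56, 151.56]. Speed limits (degrees/s): [147.25, 147.25, 172.46, 180, 180, 180].

## Interface

Orientations are given as [roll, pitch, yaw] about the fixed x, y, z axes, in that order (R = Rz(yaw) Ry(pitch) Rx(roll)).
In Python, from station import r gives the robot as it stands. The module is installed in compiled form; this text tells all that it offers. Calls block until the motion is done:
- r.reach(position, orientation): joint-space move of the TCP to a pose.
- r.servo_line(position, rotation=None, speed=0.15): straight line of the TCP; rotation=None keeps the orientation; speed is the mean speed in m/s.
- r.move_joints(angles): joint-space move.
- r.let_go() and r.grab(squeeze=None): open the fingers fully, or close them until they stop; squeeze is the grip in N (None keeps the last).
- r.wait(seconds).
- r.inverse_kinematics(position, orientation): joint angles nearest the present ones, or None.
- r.sense(): the state.
- r.snapshot(name): name is "scene" or "side" or "wrist"; returns a dict with "frame" (400x640x3 uint8, red, green, blue), "fx", "fy", "cx", "cy" (pixels), "dist_coeffs" ([k1, k2, p1, p2, k3] as OpenCV has them; the pictures are not rectified), "R" (3x3) and "t" (3): a world point X has camera coordinates R X + t. Camera axes: x right, y down, z forward; pixel columns grow to the right and rows downward; lengths in m; the calibration is good to about 2 mm. A picture is of the moment at which its call begins. There is no depth.
A pose or a line that the arm cannot do raises r.IKError and nothing moves.
- r.hand_in(): hands the job in; it is judged then, once.
The state is a dict: "clock": time; "joints": joint angles; "joint_vel": joint speeds; "joint_torque": joint torques, N m; "tcp_pos": TCP position; "orientation": TCP orientation; "contact_force": force on the tool from outside, world axes, zero at the start; "torque": the same for the moment, N m; "opening": finger opening in m; "gripper_force": force on a finger pad.
Only numpy, scipy, OpenCV 4.12 (cv2) and the standard library are available. Lean on these libraries where they do the work, as an engineer would, in place of code of your own. Each camera call takes 0.05 s, during which the arm holds its last target. There are 200 camera calls.

## Working session

There is one attempt and no reset: what is moved stays moved. The work goes in short steps, each a Python script; the robot and the scene stay as the last script left them, time stands still between calls to the robot, and variables do not carry over. Pictures are saved under pics/ and viewed, at most 10 in all, crops included, and the job is handed in when it is done.

```bash
mkdir -p pics; cat > h.py <<'E'
import numpy as np, cv2, pickle
def save(s,n): cv2.imwrite(f'pics/{n}.png',cv2.cvtColor(s['frame'],cv2.COLOR_RGB2BGR)); pickle.dump(s,open(f'pics/{n}.pkl','wb'))
def load(n): return pickle.load(open(f'pics/{n}.pkl','rb'))
def ray(s,px):
    K=np.array([[s['fx'],0,s['cx']],[0,s['fy'],s['cy']],[0,0,1]],float)
    u=cv2.undistortPoints(np.array(px,float).reshape(-1,1,2),K,np.array(s['dist_coeffs'],float)).reshape(-1,2)
    R=np.array(s['R']);t=np.array(s['t'])
    return -R.T@t,np.c_[u,np.ones(len(u))]@R
def plane(s,px,z):
    c,d=ray(s,px); return c+d*((z-c[2])/d[:,2])[:,None]
def proj(s,P):
    K=np.array([[s['fx'],0,s['cx']],[0,s['fy'],s['cy']],[0,0,1]],float)
    return cv2.projectPoints(np.array(P,float).reshape(-1,1,3),cv2.Rodrigues(np.array(s['R'],float))[0],np.array(s['t'],float),K,np.array(s['dist_coeffs'],float))[0].reshape(-1,2)
E
python3 - <<'E'
from station import r
from h import *
for n in ("scene","side","wrist"):
    s=r.snapshot(n); save(s,n); c,d=ray(s,[[320,200]]); print(n,c,d)
print(r.sense()['clock'])
E
```

```text
scene [1.21514387 0.64586686 0.89424448] [[-0.52231249 -0.52973194 -0.66829957]]
side [ 0.33043043 -1.11963929  0.77836185] [[ 0.16680856  0.83194378 -0.5292183 ]]
wrist [0.59981267 0.07140235 0.3826435 ] [[-0.00446956 -0.24961399 -0.96839472]]
0.15
```

View pics/scene.png

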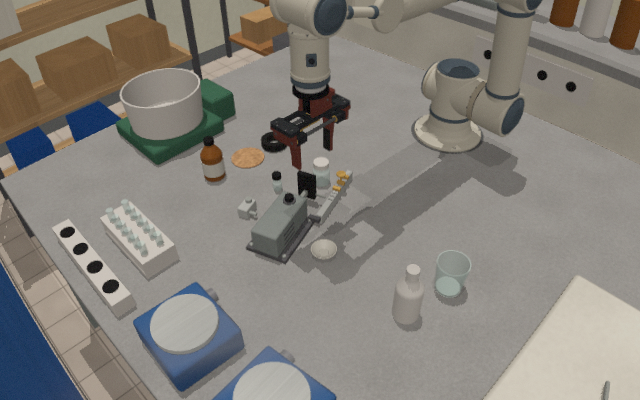

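View pics/side.png

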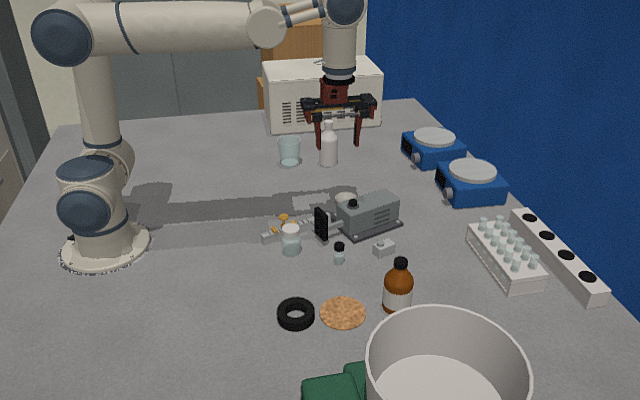

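View pics/wrist.png

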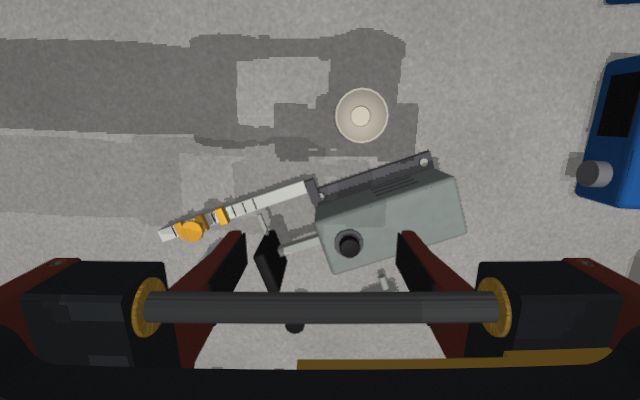

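The wrist view shows the mushroom head at (190,230), block riders at about (168,230) and (221,216), the release button at (349,243) and the grip plate at (268,262). The jar cap is at (321,163) in scene and (291,229) in side. The mat is at (248,157) and (342,312), the amber bottle at (212,160) and the ring at (296,314).

```bash
python3 - <<'E'
from h import *
from station import r
np.set_printoptions(precision=4,suppress=True)
w,s,d=load('wrist'),load('scene'),load('side')
print('sense',r.sense()['orientation'],r.sense()['tcp_pos'])
print('idx',plane(w,[[190,230]],.063)); print('riders',plane(w,[[168,232],[221,216]],.036))
print('btn',plane(w,[[349,241]],.093)); print('dish',plane(w,[[361,115]],.018))
print('cap',plane(s,[[321,162]],.072),plane(d,[[291,229]],.072))
for n,v in (('scene',s),('side',d)):
    h=cv2.cvtColor(v['frame'],cv2.COLOR_RGB2HSV); m=cv2.inRange(h,(5,90,120),(20,255,255))
    k,_,st,ce=cv2.connectedComponentsWithStats(m)
    for i in range(1,k):
        if st[i,4]>120: print(n,st[i],ce[i],plane(v,[ce[i]],.005))
print('vial',plane(s,[[277,176]],.055),plane(d,[[339,246]],.055)); print('ring',plane(s,[[272,141]],.0125),plane(d,[[296,314]],.0125))
print('reag',plane(s,[[208,141]],.13),plane(d,[[401,262]],.13)); print('boss',plane(s,[[248,206]],.03),plane(d,[[384,245]],.03))
print('beak',plane(s,[[453,260]],.085),plane(d,[[289,140]],.085))
print('grip top',plane(s,[[308,177]],.092),plane(d,[[319,208]],.092))
E
```

```text
sense [-179.9182   -0.0049   90.0008] [ 0.6001 -0.      0.4038]
idx [[ 0.4498 -0.0464  0.063 ]]
riders [[ 0.409  -0.0592  0.036 ]
 [ 0.4776 -0.0381  0.036 ]]
btn [[ 0.6285 -0.0472  0.093 ]]
dish [[0.6463 0.0804 0.018 ]]
cap [[ 0.461  -0.1126  0.072 ]] [[ 0.4583 -0.1249  0.072 ]]
scene [ 15   0  45  17 233] [34.1717  5.9657] [[ 0.4734 -2.4367  0.005 ]]
scene [  7   0 102  42 378] [65.582  16.4048] [[ 0.4209 -2.0556  0.005 ]]
scene [240   6  34  17 297] [258.4242  14.7677] [[-0.2227 -1.2125  0.005 ]]
scene [230  30  43  21 293] [250.6041  41.5119] [[ 0.0012 -0.9945  0.005 ]]
scene [152  41  39  29 211] [175.8531  54.3555] [[ 0.2901 -1.1387  0.005 ]]
scene [ 37  78  94  43 295] [82.9492 98.4983] [[ 0.732  -1.0989  0.005 ]]
scene [ 54 137  21  14 129] [ 63.7829 143.8915] [[ 0.9087 -0.8604  0.005 ]]
scene [232 148  32  20 518] [247.332  157.3822] [[ 0.5355 -0.3499  0.005 ]]
side [ 273   18   50   42 1355] [300.6214  41.6044] [[0.8086 1.8288 0.005 ]]
side [393 272  14  15 125] [400.04  279.552] [[ 0.6866 -0.2813  0.005 ]]
side [ 319  296   47   34 1226] [342.2798 312.8116] [[ 0.5309 -0.3585  0.005 ]]
vial [[ 0.5709 -0.1704  0.055 ]] [[ 0.5618 -0.1924  0.055 ]]
ring [[ 0.4353 -0.3516  0.0125]] [[ 0.4328 -0.3497  0.0125]]
reag [[ 0.6584 -0.3462  0.13  ]] [[ 0.6486 -0.366   0.13  ]]
boss [[ 0.6856 -0.1571  0.03  ]] [[ 0.6786 -0.1787  0.03  ]]
beak [[0.5208 0.3487 0.085 ]] [[0.5236 0.3457 0.085 ]]
grip top [[ 0.547 -0.074  0.092]] [[ 0.5368 -0.0772  0.092 ]]
```

```bash
python3 - <<'E'
from station import r
from h import *
r.reach([0.50,-0.15,0.42],[180,0,90]); s=r.snapshot("wrist"); save(s,"w2")
r.reach([0.56,-0.11,0.38],[180,0,90]); s=r.snapshot("wrist"); save(s,"w3")
im=np.vstack([cv2.resize(load(n)['frame'][:260],(640,260)) for n in('w2','w3')])
cv2.imwrite('pics/w23.png',im[:,:,::-1]); print(r.sense()['clock'])
E
```

```text
1.425
```

View pics/w23.png

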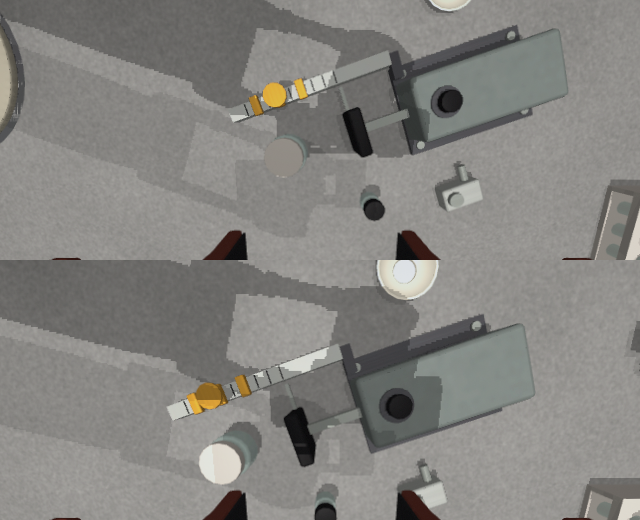

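Both rows (w2 at the top, w3 below) show the lane clearly. In w2 the riders are at (256,104) and (301,88), with the mushroom between them at (274,95). The jar cap is at (285,156), the plate top near (357,132), the button at (450,101) and the vial at (373,209).

```bash
python3 - <<'E'
from h import *
np.set_printoptions(precision=4,suppress=True)
for n in ('w2','w3'):
    v=load(n); hsv=cv2.cvtColor(v['frame'],cv2.COLOR_RGB2HSV)[:235]
    br=cv2.inRange(hsv,(12,150,100),(30,255,255)); bl=cv2.inRange(hsv,(0,0,0),(180,255,50))
    for nm,m,z in (('brass',br,.036),('black',bl,.092)):
        k,_,st,ce=cv2.connectedComponentsWithStats(m)
        for i in range(1,k):
            if 25<st[i,4]<4000: print(n,nm,st[i],ce[i],plane(v,[ce[i]],z)[0])
            if nm=='black' and 200<st[i,4]<2000:
                c=max(cv2.findContours((_==i).astype(np.uint8),0,2)[0],key=cv2.contourArea); print('   rect',cv2.minAreaRect(c))
P={'w2':dict(cap=(285,156),head=(274,95)),'w3':dict(cap=(221,204),head=(209,136))}
for n,p in P.items():
    v=load(n); print(n,'cap',plane(v,[p['cap']],.072)[0],'head',plane(v,[p['head']],.063)[0])
# housing top rear/right edges, rail ends
v=load('w2')
print('rail edge',plane(v,[(233,115),(388,51)],.026)); print('housing rear',plane(v,[(558,30),(567,95)],.076),'front', plane(v,[(411,78),(414,140)],.076))
for n,sc in(('w2',(215,60,415,170)),('w3',(150,70,350,225))):
    x0,y0,x1,y1=sc; f=load(n)['frame'][y0:y1,x0:x1]; f=cv2.resize(f,None,fx=3.5 if n=='w2' else 2.5,fy=3.5 if n=='w2' else 2.5,interpolation=cv2.INTER_CUBIC); cv2.imwrite(f'pics/c_{n}.png',f[:,:,::-1]); print(f.shape)
E
```

```text
w2 brass [294  79  14  20 154] [300.4545  88.487 ] [ 0.4769 -0.0398  0.036 ]
w2 brass [263  83  23  25 458] [274.2904  94.7424] [ 0.4467 -0.0465  0.036 ]
w2 brass [249  95  14  21 157] [255.4395 105.0191] [ 0.4244 -0.0578  0.036 ]
w2 black [388  66  13  44 120] [393.2333  83.9667] [ 0.5702 -0.0413  0.092 ]
w2 black [437  90  25  23 463] [449.4168 100.8013] [ 0.6267 -0.0564  0.092 ]
   rect ((449.0, 101.0), (22.0, 24.0), 90.0)
w2 black [343 107  30  50 869] [357.1899 131.7181] [ 0.5366 -0.0866  0.092 ]
   rect ((356.9828796386719, 132.39697265625), (49.248043060302734, 18.7562255859375), 73.44293212890625)
w2 black [402 120  10  34  62] [406.3871 135.3065] [ 0.5863 -0.0899  0.092 ]
w2 black [364 199  20  21 336] [373.3899 209.0089] [ 0.5564 -0.1671  0.092 ]
   rect ((373.5, 209.0), (20.0, 19.0), 90.0)
w3 brass [235 115  16  22 202] [242.3911 125.1634] [ 0.4776 -0.039   0.036 ]
w3 brass [187 123  40  31 768] [206.2057 137.457 ] [ 0.4383 -0.0515  0.036 ]
w3 black [385 134  28  26 560] [398.4857 146.0036] [ 0.6277 -0.0558  0.092 ]
   rect ((398.60003662109375, 145.8000030517578), (26.832815170288086, 25.043960571289062), 26.56505012512207)
w3 black [ 284  147   32   59 1092] [300.4011 175.869 ] [ 0.5416 -0.0827  0.092 ]
   rect ((300.7945556640625, 176.62879943847656), (57.17165756225586, 21.589298248291016), 70.90650939941406)
w2 cap [ 0.4613 -0.1129  0.072 ] head [ 0.4504 -0.0491  0.063 ]
w3 cap [ 0.4609 -0.1146  0.072 ] head [ 0.4515 -0.0489  0.063 ]
rail edge [[ 0.3947 -0.0686  0.026 ]
 [ 0.5773  0.0024  0.026 ]]
housing rear [[ 0.7376  0.0146  0.076 ]
 [ 0.7586 -0.0474  0.076 ]] front [[ 0.5917 -0.0335  0.076 ]
 [ 0.5993 -0.0954  0.076 ]]
(385, 700, 3)
(388, 500, 3)
```

View pics/c_w2.png

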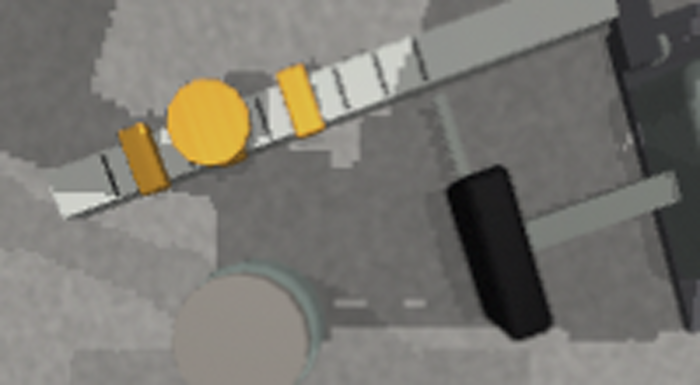

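```bash
python3 - <<'E'
from station import r
from h import *
jx,jy=.461,-.1145; Y=109.4; G=.163
r.reach([jx,jy,.12+G],[180,0,Y]); r.servo_line([jx,jy,.043+G])
r.grab(15); s=r.sense(); print(s['clock'],s['opening'],s['gripper_force'],s['contact_force'])
r.servo_line([jx,jy,.20+G],speed=.2); print(r.sense()['opening'])
mx,my=.533,-.354
r.reach([mx,my,.20+G],[180,0,0]); r.servo_line([mx,my,.062+G]); r.servo_line([mx,my,.0495+G],speed=.03)
s=r.sense(); print(s['clock'],s['opening'],s['contact_force'],s['tcp_pos'])
r.let_go(); r.wait(.2); r.servo_line([mx,my,.20+G],speed=.2)
print(r.sense()['clock'])
for n in("scene","side","wrist"): save(r.snapshot(n),"j"+n)
im=np.vstack([load('jscene')['frame'][100:260,150:450],load('jside')['frame'][200:360,200:500]]);im=cv2.resize(im,None,fx=1.8,fy=1.8)
cv2.imwrite('pics/jj.png',im[:,:,::-1])
E
```

```text
3.4083 0.04760206713553781 14.99998785147909 [-1.34623492 -0.28958576  2.1580399 ]
0.047536821681902215
7.3833 0.047622988791957845 [ 0.84385877  0.04178851 -1.25683352] [ 0.53295963 -0.35398121  0.2122688 ]
9.2667
```

View pics/jj.png

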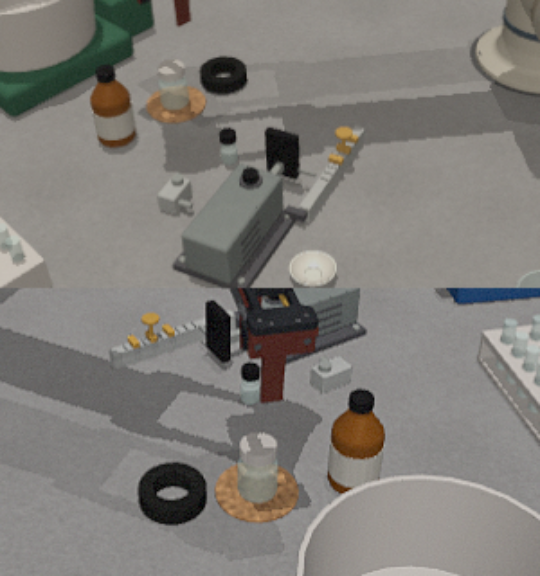

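The jar stands upright and well centred on the mat, clear of the ring and bottle, and the vial is still in place. Next I grip the plate along the pull axis and pull in stages.

```bash
cat >> h.py <<'E'
YAW=109.4; G=.163
ex=np.array([np.cos(np.radians(19.4)),np.sin(np.radians(19.4))]); ey=np.array([-ex[1],ex[0]])
IDX=np.array([.451,-.049]); P0=np.array([.539,-.085])
E
python3 - <<'E'
from station import r
from h import *
p=P0-.004*ex
r.reach([*p,.15+G],[180,0,YAW]); save(r.snapshot("wrist"),"g0"); r.servo_line([*p,.068+G],speed=.1)
s=r.sense(); print(s['clock'],s['contact_force'])
r.grab(20); r.wait(.2); s=r.sense(); print(s['opening'],s['gripper_force'],s['contact_force'])
q=np.array(s['tcp_pos'][:2]); print('to idx along gx',(IDX-q)@ex,'lateral',(IDX-q)@ey)
# pull to 12 mm short of the index
a=((IDX-q)@ex)+.012
r.servo_line([*(q+a*ex),.068+G],speed=.04); r.wait(.3)
s=r.sense(); print(s['clock'],s['contact_force'],s['opening'],(IDX-np.array(s['tcp_pos'][:2]))@ex)
for n in("scene","side","wrist"): save(r.snapshot(n),"p"+n)
a=cv2.resize(load('pscene')['frame'][140:220,280:380],(400,320)); b=cv2.resize(load('pside')['frame'][190:270,240:340],(400,320)); 
cv2.imwrite('pics/pp.png',np.vstack([np.hstack([a,b]),cv2.resize(load('pwrist')['frame'][:260],(800,325))[:280]])[:,:,::-1])
E
```

```text
11.775 [ 0.78664278  0.31606731 -0.60341568]
0.013924740851837118 19.999537467956543 [ 4.93716968  1.78489749 -2.48523691]
to idx along gx -0.0676182729567035 lateral 0.06313706126742559
14.925 [ 8.39670192  3.18575776 -4.32557412] 0.013768677059698588 -0.012913174583187319
```

View pics/pp.png

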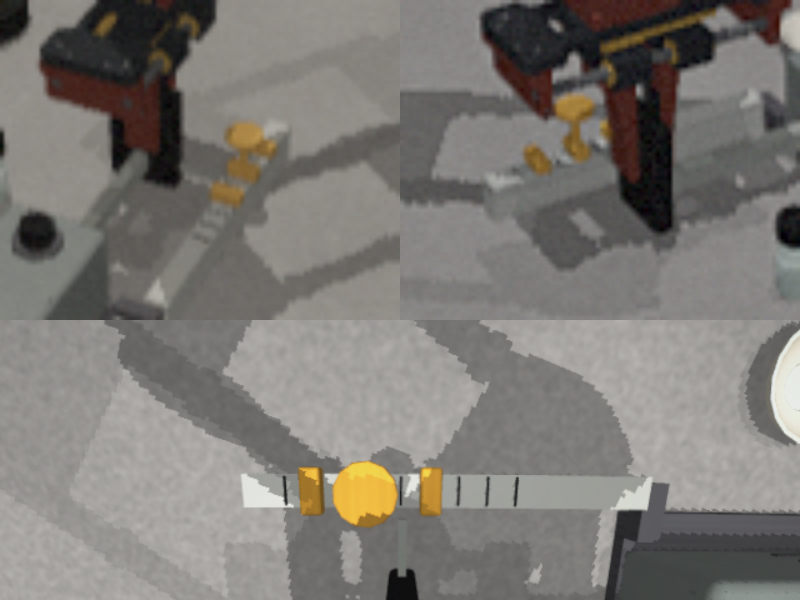

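The pictures show the rail exactly horizontal in the wrist view. The pointer is at column 402 and the riders at 311 and 431, so the mushroom's true middle is at about 371 and the pointer is roughly 14 mm short (60 px = 28 mm). I pull on to about 3.5 mm past it.

```bash
python3 - <<'E'
from station import r
from h import *
np.set_printoptions(precision=4,suppress=True)
def look(n):
    v=r.snapshot("wrist"); save(v,n); f=v['frame'][:235]; m=cv2.inRange(cv2.cvtColor(f,cv2.COLOR_RGB2HSV),(12,150,80),(30,255,255))
    k,_,st,ce=cv2.connectedComponentsWithStats(m)
    for i in range(1,k):
        if st[i,4]>60: print(n,st[i],ce[i],plane(v,[ce[i]],.036)[0])
q=np.array(r.sense()['tcp_pos'][:2])
r.servo_line([*(q-.0173*ex),.068+G],speed=.03); r.wait(.2)
s=r.sense(); print(s['clock'],s['contact_force'],(IDX-np.array(s['tcp_pos'][:2]))@ex); look('f1')
r.let_go(); r.wait(.3); print(r.sense()['contact_force']); look('f2')
r.servo_line([*(q-.0173*ex),.15+G],speed=.15); look('f3'); print(r.sense()['clock'])
im=np.vstack([cv2.resize(load(n)['frame'][60:260],(640,200)) for n in('f1','f2')])
cv2.imwrite('pics/ff.png',im[:,:,::-1])
E
```

```text
15.975 [10.3707  2.8616 -5.1419] 0.003371281563740941
f1 [ 300  113   51   53 2103] [324.5896 138.9995] [ 0.4507 -0.0495  0.036 ]
f1 [267 118  19  38 656] [275.8079 136.1723] [ 0.424  -0.0572  0.036 ]
f1 [363 118  19  38 653] [371.611  136.6784] [ 0.4755 -0.0393  0.036 ]
[-0.3194  0.4087  0.407 ]
f2 [ 303  113   51   53 2102] [328.     138.8016] [ 0.4508 -0.0494  0.036 ]
f2 [270 118  19  38 644] [278.9674 136.2811] [ 0.424  -0.0574  0.036 ]
f2 [366 118  19  38 666] [374.7372 136.3694] [ 0.4754 -0.0393  0.036 ]
f3 [310 117  33  34 882] [325.9444 133.5079] [ 0.4505 -0.0491  0.036 ]
f3 [287 120  12  26 299] [292.4047 132.495 ] [ 0.4239 -0.0576  0.036 ]
f3 [353 120  12  26 302] [358.5    132.4404] [ 0.4758 -0.0392  0.036 ]
18.325
```

View pics/ff.png

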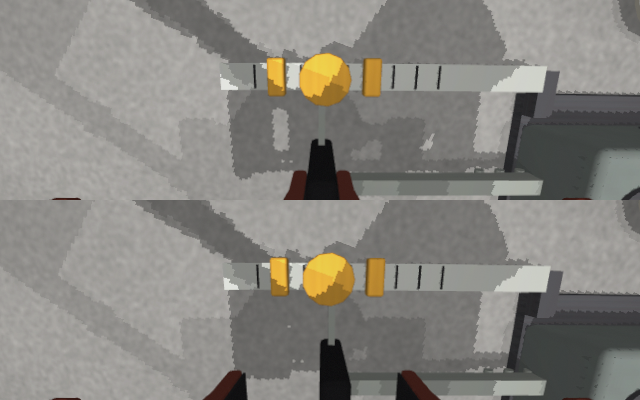

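After release (f2) the pointer is at column 331, with the riders' middle at 327. That puts it about 2.5 mm short of the mushroom's middle, held on the right notch. Now I wait, then press the release button.

```bash
python3 - <<'E'
from station import r
from h import *
b=[.6272,-.0562]; T=.182
r.wait(2.3); r.grab(5)
r.reach([*b,.13+T],[180,0,YAW]); r.servo_line([*b,.096+T],speed=.1); r.servo_line([*b,.0855+T],speed=.02)
r.wait(.3); s=r.sense(); print(s['clock'],s['contact_force'],s['tcp_pos'][2]-T)
r.wait(2.0); print(r.sense()['contact_force']); save(r.snapshot('side'),'r1')
r.servo_line([*b,.16+T],speed=.08); r.reach([.50,-.15,.42],[180,0,90]); r.wait(.5)
for n in("scene","side","wrist"): save(r.snapshot(n),"e"+n)
print(r.sense()['clock'])
im=np.vstack([cv2.resize(load('ewrist')['frame'][:260],(640,260)),cv2.resize(load('eside')['frame'][190:350,200:520],(640,320))])
cv2.imwrite('pics/ee.png',im[:,:,::-1])
E
```

```text
24.1417 [ 1.98987977 -0.64779689  3.01242019] 0.08570157153720609
[ 2.35672384 -0.65683036  3.43709374]
28.6583
```

View pics/ee.png

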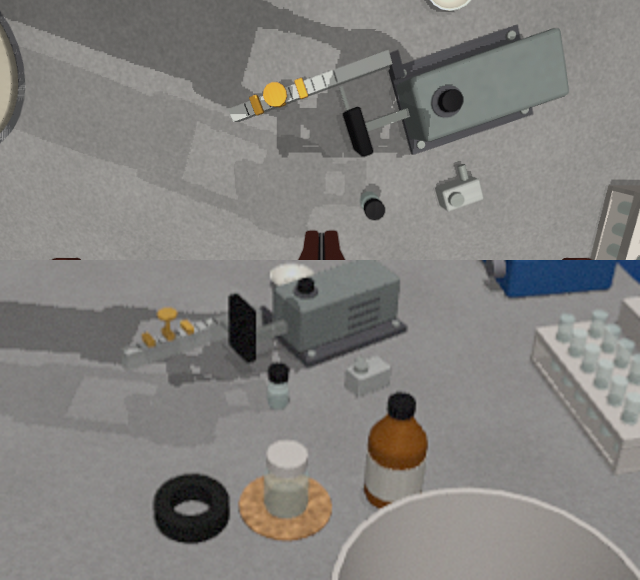

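The slide looks home: the plate is at about (357,132), as in w2, with the jar on the mat and the bystanders in place. I check the plate position numerically, then hand in.

```bash
python3 - <<'E'
from h import *
from station import r
c=[]
for n in('w2','ewrist'):
    m=cv2.inRange(cv2.cvtColor(load(n)['frame'],cv2.COLOR_RGB2HSV)[100:160,335:380],(0,0,0),(180,255,50)); c.append(cv2.connectedComponentsWithStats(m)[3][1:]); 
    M=cv2.moments(m,True); c[-1]=np.array([M['m10'],M['m01']])/M['m00']
print(c)
if np.linalg.norm(c[0]-c[1])<2: print(r.hand_in())
E
```

```text
[array([22.18987342, 31.71806674]), array([22.56912442, 31.1359447 ])]
the job is handed in; nothing more can be done
None
```

The job is handed in with no verdict shown: the jar stands on the mat, the gauge was held at the mushroom-headed rider for over 2 s, the slide ran home, and the last pictures show the arm clear and no bystander visibly moved.

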